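# Take the wrong-length lock cylinder out of the case and latch the lid

## Task

One of the four brass lock cylinders in the sloping case is longer than the others and keeps the lid from shutting: take it out and put it in the red returns tray. Then press the lid fully shut so that its spring catch snaps over it and holds it down. Leave the other three cylinders in their cells and the tools and padlock on the bench where they are.

Things in the scene. Friction and masses are not known exactly. Their poses are not given: they have to be found in the camera images.
- stand: dark steel rod stand that carries the case, fixed to the table. Origin on the table under the middle of the case; x points away from the worker up the slope, y along the case, z up. Footprint about 165 x 170 mm
- case: open aluminium case, fixed on the stand, 116 (x, up the slope) x 204 (y) x 80 mm deep (z), walls 4 mm. Its z axis, straight out of the mouth, leans 30 degrees from vertical towards the robot. Origin: middle of the underside. A black insert, top at z = 49 mm, has four cells 39 x 23 mm at y = -69, -23, 23, 69 mm
- case_lid (a joint): angle of the sprung lid, hinged along the upper edge of the case's mouth: 0 is shut, flat on the case; 1.75 rad is fully open. Near 1.5 rad it leans over the case towards the robot. Light springs hold it open and lift it again unless the catch has snapped; pressing it home takes 5 to 10 N near its free edge
- lid_edge (a point): on the lid's outer (upper when shut) face, middle of its width, 15 mm in from the free edge, 101 mm from the hinge; x towards the hinge, z straight out of the outer face. The lid is a plate 116 x 204 x 4 mm; a tongue 36 mm wide sticks out 14 mm beyond the middle of the free edge
- lid_hinge (a point): middle of the lid's hinge line, which runs along this point's y axis at the upper edge of the case's mouth, at the level of the lid's inner face
- cylinder_long: the odd lock cylinder: like the others but 110 mm long, sticking out 34 mm above the case's mouth so the lid cannot shut. In any of the four cells. Origin at the foot, on the axis of the round 17 mm barrel; z along the barrel to its top, x up the slope; the 10 mm wide stem reaches to x = -24.5 mm. About 0.3 kg
- cylinder_long_mid (a point): the middle of the long cylinder: half way along its 110 mm length, 8 mm from the barrel's axis towards the stem
- cylinder_a: short euro-profile lock cylinder, brass, 70 mm long, 17 mm wide (its y) and 33 mm deep (its x), standing on end in one of the case's four cells; its top is 6 mm below the case's mouth. Origin at the foot, on the axis of the round 17 mm barrel; z runs along the barrel to its top, x points up the slope
- cylinder_b: short euro-profile lock cylinder, brass, 70 mm long, 17 mm wide (its y) and 33 mm deep (its x), standing on end in one of the case's four cells; its top is 6 mm below the case's mouth. Origin at the foot, on the axis of the round 17 mm barrel; z runs along the barrel to its top, x points up the slope
- cylinder_c: short euro-profile lock cylinder, brass, 70 mm long, 17 mm wide (its y) and 33 mm deep (its x), standing on end in one of the case's four cells; its top is 6 mm below the case's mouth. Origin at the foot, on the axis of the round 17 mm barrel; z runs along the barrel to its top, x points up the slope
- returns_tray: open red plastic tray with a black lining, 190 mm (x) x 140 mm (y), 32 mm high, walls 4 mm, inner floor 5 mm up, fixed to the table. Origin at the middle of its underside
- red_screwdriver: screwdriver with a red handle, 169 mm long, lying on the bench: a bystander. Origin at the centre of its underside
- caliper: vernier caliper, 238 x 76 x 14 mm, lying on the bench: a bystander. Origin at the centre of its underside
- padlock: brass padlock, 42 x 67 x 17 mm, lying on the bench: a bystander. Origin at the centre of its underside
- catch (a point): top middle of the steel spring catch on the case's lower front wall, 30 mm wide; it stands within 25 mm of the wall and 23 mm above the mouth. Its bevelled nose yields and snaps by itself over the lid's tongue when the lid is pressed fully down
Not all that is in view belongs to the job. What is shaped like the cylinder_long but green is not meant.

How it is judged:
By the outcome, as a careful person would: the job done as asked, in the order asked, and still so for the second after the job is handed in, with the robot touching nothing.
It also fails if it takes over 51 s, if anything falls off the work surface, if the arm or the gripper's body presses on something with over 40 N, if the wrist force passes 120 N, or if a joint passes its speed limit or range.

## Robot

A 6-joint arm with a two-finger parallel gripper is mounted at the origin on a cart in front of the work surface, level with it; the furniture and walls round the work are solid. World frame = base frame: x ahead of the robot, y to its left, z up, the work surface at z = 0. Lengths are in mm, angles in degrees, forces in N, time in s.
With the tool pointing down it reaches from about 200 to 875 mm from the base axis. Payload 3.4 kg.
Tool frame: the origin (TCP) lies on the centre line of the jaws, within the pads' length; the fingertips stand 22 mm ahead of it and the grasp point (between the pads) lies 3 mm ahead of it; x points along the fingers, y is the direction in which the jaws open and shut, and the axes are right-handed (so a half turn about x gives the same grasp; the last joint's range is limited). The gripper opens to 94 mm and grips with 3 to 60 N. Pads are 16 mm wide; open, the fingers measure 119 mm over their backs; the gripper's body (75 mm by 177 mm) begins 78 mm behind the grasp point.
Start: joints at [-78.553, 15.808, 86.224, -0, 77.962, -6.933], TCP at [181.312, -545.701, 227.493] pointing down, gripper open.
Joint ranges: [-165.64, 165.64], [-43.16, 119.46], [12.63, 154.43], [-67.54, 247.53], [6.08, 155.33], [-154.97, 154.97]. Speed limits (degrees/s): [147.25, 147.25, 180, 180, 180, 180].

## Interface

Orientations are given as [roll, pitch, yaw] about the fixed x, y, z axes, in that order (R = Rz(yaw) Ry(pitch) Rx(roll)).
In Python, from bench import * gives the robot as it stands. The module is installed in compiled form; this text tells all that it offers.
- The arm moves only by the tool send_rows, never from a script. Its argument "series" is a list of rows, each a list of 2 entries, a list of its own where there are three numbers: the shift along the tool's x, y, z in cm, then the turn about the tool's x in degrees. In form: [[[x, y, z], roll], ...]. A call has 1 to 12 rows; each row shifts and turns the pose as measured when the row begins, along the tool's axes as they then stand; what a row does not reach is not made up. A row lasts 1/12 s, in which the tool goes at most 41.7 mm and 7.16 degrees, less where a joint would pass 70% of its speed; a pose out of reach is approached as far as the arm can. A call with a gripper value outside its range is refused whole. "claw" is the finger opening in cm, from 0 to 9.4, set as the call begins (left out, the last holds). The fingers move at their own pace and stop on an object; the grip force is fixed at half the most. Time passes only in rows, so rows that do not move let the fingers close. It gives the time, the measured TCP pose, the force and the opening at its end, in the units of the state.
- sense(): the state, without advancing time (a new reading comes with each control period).
- grab_frame(name): name is "scene" or "top" or "wrist"; returns a dict with "image" (400x640x3 uint8, blue, green, red), "intrinsics" (3x3 intrinsics, pixels), "R" (3x3) and "t" (3): a world point X has camera coordinates R X + t. Camera axes: x right, y down, z forward; pixel columns grow to the right and rows downward; lengths in mm; the calibration is good to about 2 mm. A picture is of the moment at which its call begins. There is no depth.
- job_done(): hands the job in, once; it reports no verdict.
The state is a dict: "clock": time; "q": joint angles; "joint_velocities": joint speeds; "effort": joint torques, N m; "tool_pos": TCP position; "ee_rot": TCP orientation; "ft_force": force on the tool from outside, world axes, zero at the start; "moment": the same for the moment, N m; "opening": finger opening in mm.
Only numpy, scipy, OpenCV 4.12 (cv2) and the standard library are available. Lean on these libraries where they do the work, as an engineer would, in place of code of your own. Each camera call takes 0.05 s, during which the arm holds its last target. There are 200 camera calls.

## Working session

There is one attempt and no reset: what is moved stays moved. The work goes in short steps, Python scripts to look and compute and a tool call to move; the robot and the scene stay as the last step left them, time stands still between calls to the robot, and variables do not carry over. Pictures are saved under pics/ and viewed, about 8 in all and at most 12, crops included, and the job is handed in when it is done.

Besides the shell and the picture viewer there is one more tool, called after "Request:" by a JSON object that holds its "api" and its "payload". send_rows: Moves the arm, as the interface text tells. Its arguments: {"type":"object","properties":{"series":{"type":"array","items":{"type":"array"}},"claw":{"type":"number"}},"required":["series"]}

```bash
mkdir -p pics
cat > h.py <<'E'
from bench import *
import numpy as np, cv2, pickle
from scipy.spatial.transform import Rotation as Ro
def snap(name, tag):
    f=grab_frame(name); pickle.dump(f,open(f'pics/{tag}.pkl','wb')); cv2.imwrite(f'pics/{tag}.png',f['image']); return f
def load(tag): return pickle.load(open(f'pics/{tag}.pkl','rb'))
def proj(f,X):
    X=np.atleast_2d(X); c=X@np.array(f['R']).T+np.array(f['t']).ravel(); p=c@np.array(f['intrinsics']).T; return p[:,:2]/p[:,2:]
def ray(f,uv):
    R=np.array(f['R']); t=np.array(f['t']).ravel(); d=R.T@np.linalg.inv(f['intrinsics'])@np.array([uv[0],uv[1],1.]); return -R.T@t, d/np.linalg.norm(d)
def onz(f,uv,z):
    o,d=ray(f,uv); return o+d*(z-o[2])/d[2]
E
python3 - <<'E'
from h import *
for n in('scene','top'):
    f=snap(n,n+'0'); print(n, ray(f,(320,200)), f['intrinsics'][0][0])
a=cv2.imread('pics/scene0.png');b=cv2.imread('pics/top0.png')
print(sense())
E
```

```text
scene (array([ -99.12178135, -218.48930534,  659.46691083]), array([ 0.72718691,  0.34915926, -0.59100509])) 411.0560222472955
top (array([ 329.98038013,   62.99727706, 1043.24056515]), array([ 0.24483889,  0.05970347, -0.96772383])) 433.76819945491803
{'clock': 0.1, 'q': array([-7.85535888e+01,  1.58445876e+01,  8.62849680e+01, -6.98032726e-04,
        7.79615213e+01, -6.93459178e+00]), 'joint_velocities': array([-0.06080746, -0.12363307, -0.0988921 ,  0.06429672, -0.13215941,
       -0.02895762]), 'effort': array([ 1.59281262e-03, -4.05456769e+01, -2.37781030e+01,  7.03314668e-02,
        2.98829901e-02, -4.94021242e-05]), 'tool_pos': array([ 181.20176798, -545.23288994,  226.70619681]), 'ee_rot': array([-96.50527614,  89.90892054, 101.875873  ]), 'ft_force': array([ 0.02333592, -0.67515207,  0.27086621]), 'moment': array([ 0.08694014, -0.00478479,  0.03457137]), 'opening': 94.18251559917753}
```

View pics/scene0.png

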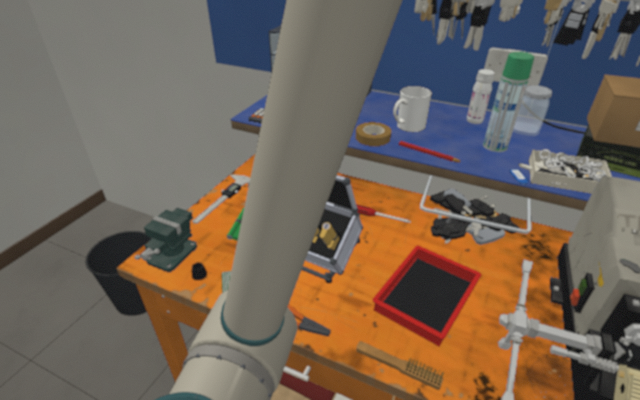

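View pics/top0.png

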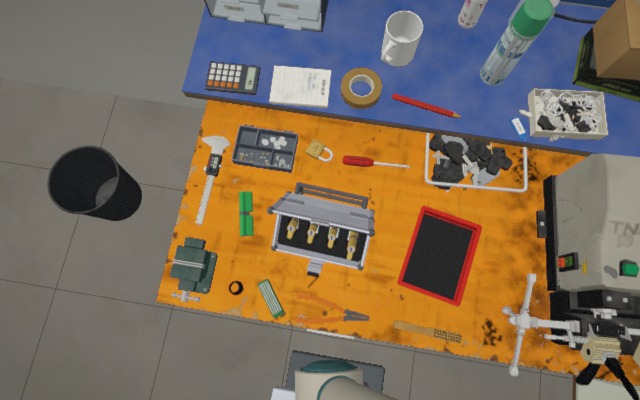

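The top picture shows the case at about (322,235) with four brass cylinders at (292,228), (312,232), (332,236) and (352,243). The red tray is at (440,255), and the green decoy on the bench at (246,213) is ruled out by its colour. Next I'll crop in to find which cylinder is long.

Run:
```python
from h import *
a=cv2.imread('pics/top0.png')[175:285,260:390]
cv2.imwrite('pics/c1.png',cv2.resize(a,None,fx=6,fy=5.45,interpolation=cv2.INTER_CUBIC) if 0 else cv2.resize(a,(709,600),interpolation=cv2.INTER_CUBIC))
f=load('top0')
for uv in [(425,207),(480,222),(459,305),(399,284)]: print(onz(f,uv,32).round())
```

```text
[ 610. -126.   32.]
[ 594. -258.   32.]
[ 395. -226.   32.]
[419. -86.  32.]
```

View pics/c1.png

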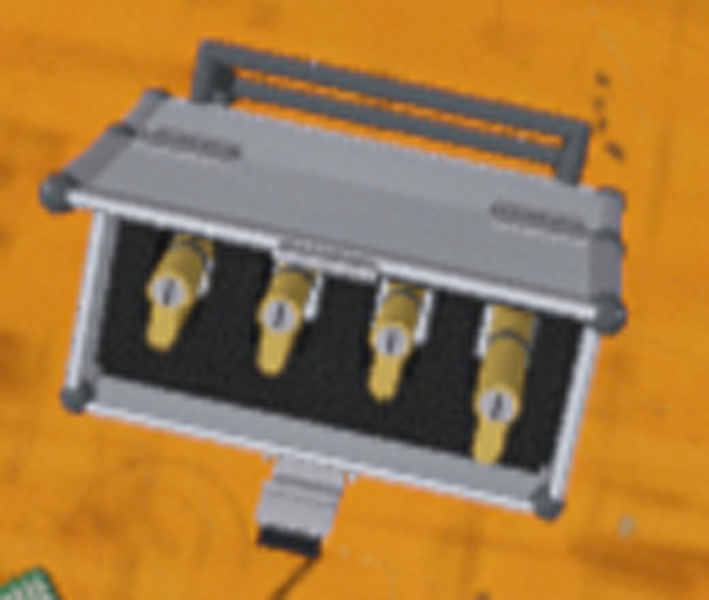

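The rightmost cylinder at (352,243) is the odd one. Its key face is displaced furthest along the case axis and it sticks out above the rim, while the other three sit level, so it is in the y = -69 cell. Next I'll fit the case pose.

```bash
cat >> h.py <<'E'
from scipy.optimize import least_squares
def casepose(p): # X,Y,Z(origin),yaw
    return Ro.from_euler('z',p[3],degrees=True).as_matrix()@Ro.from_euler('y',-30,degrees=True).as_matrix(), np.array(p[:3])
E
python3 - <<'E'
from h import *
f=load('top0'); s=709/130
cr=np.array([(170,292),(278,318),(390,340),(498,405),(75,393),(550,503)])/s+[260,175]
def pts(x0): return np.array([(x0,69,74),(x0,23,74),(x0,-23,74),(x0,-69,114),(-58,102,78),(-58,-102,78)])
def res(p):
    R,t=casepose(p); return np.r_[(proj(f,pts(p[4])@R.T+t)-cr).ravel(),(p[4]-8)/3]
r=least_squares(res,[480,80,100,-10,8]);print(r.x.round(1),r.fun.round(1))
R,t=casepose(r.x)
print('long top',R@[r.x[4],-69,114]+t,'lid hinge',R@[58,0,80]+t,'x',R[:,0],'z',R[:,2])
s=sense();print(s['tool_pos'],Ro.from_euler('xyz',s['ee_rot'],degrees=True).as_matrix().round(3))
E
```

```text
[532.8 103.   15.3  -3.5  -1.4] [ 0.7 -0.4  0.7 -0.7  0.1 -0.2 -0.8 -1.1 -0.4  1.3 -0.3  1.2 -3.1]
long top [470.45771537  37.71488178 113.28428842] lid hinge [543.0465768  102.37568558 113.55994935] x [ 0.86438813 -0.05322747  0.5       ] z [-0.49905472  0.0307309   0.8660254 ]
[ 181.20176798 -545.23288994  226.70619681] [[-0.     0.315 -0.949]
 [ 0.002 -0.949 -0.315]
 [-1.    -0.002 -0.   ]]
```

Run:
```python
from h import *
a=load('scene0');b=load('top0')
def tri(u,v):
    o1,d1=ray(a,u);o2,d2=ray(b,v)
    k=np.linalg.lstsq(np.c_[d1,-d2],o2-o1,rcond=None)[0];p,q=o1+d1*k[0],o2+d2*k[1];return ((p+q)/2).round(),np.linalg.norm(p-q).round(1)
print(tri((527,265),(533,280)),tri((515,325),(521,318)))
print('case corner?',tri((357,213),(373,196)),tri((345,271),(361,265)))
snap('wrist','w0')
f=load('wrist') if 0 else load('w0'); s=sense(); T=Ro.from_euler('xyz',s['ee_rot'],degrees=True).as_matrix()
o,d=ray(f,(320,200)); print(T.T@(o-s['tool_pos']),T.T@d,f['intrinsics'][0][0], (T.T@np.array(f['R']).T).round(2))
```

```text
(array([ 454., -313.,  198.]), np.float64(1.7)) (array([ 383., -319.,  137.]), np.float64(3.7))
case corner? (array([594.,  13.,  94.]), np.float64(18.2)) (array([450.,  -1.,  47.]), np.float64(17.8))
[-157.43202213   -0.44766459  -66.51758093] [ 0.97290304 -0.00458743  0.23116799] 287.61419601419766 [[-0.   -0.23  0.97]
 [ 1.    0.    0.  ]
 [-0.    0.97  0.23]]
```

Request:
{"api": "send_rows", "payload": {"series": [[[-1.6,0,0],-7],[[-1.6,0,0],-7],[[-1.6,0,0],-7],[[-1.6,0,0],-7],[[-1.6,0,0],-7],[[-1.6,0,0],-7],[[-1.6,0,0],-7],[[-1.6,0,0],-7],[[-1.6,0,0],-7],[[-1.6,0,0],-7],[[-1.6,0,0],-7],[[-1.6,0,0],-7]], "claw": 3.6}}

```text
clock: 1.15
tool_pos: [180.6, -542.2, 417.8]
ee_rot: [176.7, 88.7, 101.1]
ft_force: [-0.1, -0.0, -0.1]
opening: 36.4
```

Request:
{"api": "send_rows", "payload": {"series": [[[0,0,0],-7],[[0,0,0],-7],[[0,0,0],-7],[[0,0,0],-7],[[0,0,0],-7],[[0,0,0],-7],[[0,0,0],-7],[[0,0,0],-7],[[0,0,0],-7],[[0,0,0],-7]]}}

```text
clock: 1.98
tool_pos: [219.5, -532.3, 418.0]
ee_rot: [173.4, 87.9, 164.4]
ft_force: [0.8, 0.1, 0.7]
opening: 36.1
```

```bash
cat >> h.py <<'E'
def tool():
    s=sense(); return np.array(s['tool_pos']),Ro.from_euler('xyz',s['ee_rot'],degrees=True).as_matrix(),s
def go(target):
    p,R,s=tool(); d=R.T@(np.array(target)-p)/10; print('shift cm',d.round(2),'heading',np.degrees(np.arctan2(R[1,1],R[0,1])).round(1),'down',R[:,0].round(3),'t',s['clock'])
E
python3 - <<'E'
from h import *
print(tool()[1].round(3),tool()[2]['q'].round(1)); go([360,-50,420])
E
```

```text
[[-0.035  0.157  0.987]
 [ 0.01   0.988 -0.156]
 [-0.999  0.004 -0.036]] [ -73.4   14.4   62.2   -1.8  104.6 -154.8]
shift cm [-0.22 49.84  6.31] heading 81.0 down [-0.035  0.01  -0.999] t 1.9833
```

Request:
{"api": "send_rows", "payload": {"series": [[[0,3.8,0.5],0],[[0,3.8,0.5],0],[[0,3.8,0.5],0],[[0,3.8,0.5],0],[[0,3.8,0.5],0],[[0,3.8,0.5],0],[[0,3.8,0.5],0],[[0,3.8,0.5],0],[[0,3.8,0.5],0],[[0,3.8,0.5],0],[[0,3.8,0.5],0],[[0,3.8,0.5],0]]}}

```text
clock: 2.98
tool_pos: [354.4, -76.0, 411.4]
ee_rot: [158.7, 87.6, 149.4]
ft_force: [1.4, -0.3, 0.3]
opening: 35.7
```

Run:
```python
from h import *
snap('wrist','w1');snap('scene','s1')
print(tool()[2]['q'].round(1)); go([400,60,330])
a=cv2.imread('pics/w1.png');b=cv2.imread('pics/s1.png')
cv2.imwrite('pics/v1.png',np.hstack([a[:,:],b[100:300,200:420].repeat(2,0).repeat(2,1)[:, :]])[:, :] if 0 else cv2.resize(np.vstack([a,cv2.resize(b[130:330,200:520],(640,400))]),(480*2*5//6,1000*3//5)) if 0 else np.hstack([cv2.resize(a,(480,300)),cv2.resize(b[130:330,230:430],(300,300))]))
```

```text
[ -23.1   -5.    84.7    0.5  102.6 -104.3]
shift cm [ 8.32 13.62  2.77] heading 81.3 down [-0.035  0.024 -0.999] t 3.0833
```

View pics/v1.png

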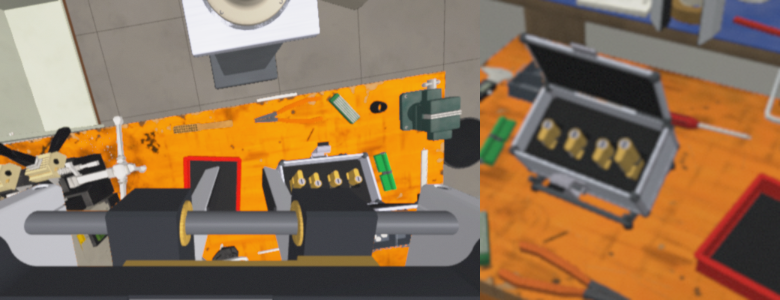

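Run:
```python
from h import *
b=cv2.imread('pics/s1.png')[145:285,240:370]
cv2.imwrite('pics/c2.png',cv2.resize(b,(557,600),interpolation=cv2.INTER_CUBIC))
```

```text
(no output)
```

View pics/c2.png

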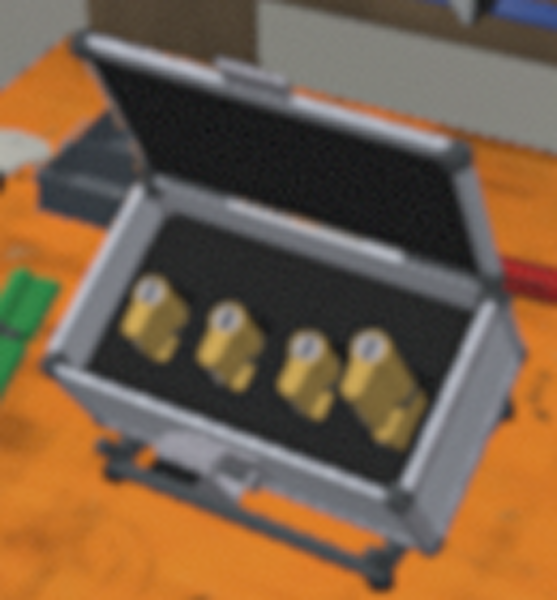

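Run:
```python
from h import *
f=load('top0');g=load('s1'); s=709/130; s2=557/130
cr=np.array([(170,292),(278,318),(390,340),(498,405),(75,393),(550,503),(60,192),(607,312)])/s+[260,175]
cs=np.array([(152,291),(228,319),(308,347),(369,347),(55,362),(398,500),(85,43),(457,157),(150,187),(492,290)])/s2+[240,145]
def pts(x0,a): 
    lx,lz=58-114*np.cos(a),80+114*np.sin(a)
    return np.array([(x0,69,74),(x0,23,74),(x0,-23,74),(x0,-69,114),(-58,102,80),(-58,-102,80),(lx,102,lz),(lx,-102,lz),(58,102,80),(58,-102,80)])
def res(p):
    R,t=casepose(p); P=pts(p[4],p[5])@R.T+t
    return np.r_[(proj(f,P[:8])-cr).ravel(),(proj(g,P)-cs).ravel(),(p[4]-6)/3]
r=least_squares(res,[480,80,60,-10,6,1.6],loss='soft_l1');print(r.x.round(2));print(res(r.x)[:-1].reshape(-1,2).round(1).tolist())
np.save('pose.npy',r.x); R,t=casepose(r.x); x0=r.x[4]
for n,v in dict(topaxis=(x0,-69,114),stemtop=(x0-16.5,-69,114),mid=(x0-8,-69,59),hinge=(58,0,80),lidL=(58-116*np.cos(r.x[5]),102,80+116*np.sin(r.x[5])),lidR=(58-116*np.cos(r.x[5]),-102,80+116*np.sin(r.x[5])),catch=(-70,0,103)).items(): print(n,(R@v+t).round(1))
print(R.round(3))
print('tray top corners', [onz(f,u,32).round() for u in [(425,207),(480,222),(459,305),(399,284)]])
```

```text
[530.21 102.93  43.04  -3.83  -3.     1.65]
[[-0.7, -1.1], [-0.2, -1.2], [-0.2, -0.5], [-0.7, -1.0], [-2.4, 0.7], [0.2, 1.7], [-3.5, -0.9], [1.8, 1.4], [0.1, 0.6], [0.2, 0.6], [0.1, 0.9], [0.7, 0.5], [-2.4, 0.2], [0.9, 1.0], [-2.2, -0.7], [2.1, 0.3], [-0.0, -4.0], [2.5, -0.6]]
topaxis [466.1  38.1 140.3]
stemtop [451.9  39.  132. ]
mid [486.7  36.7  88.6]
hinge [540.4 102.2 141.3]
lidL [497.1 207.4 245.9]
lidR [483.5   3.8 245.9]
catch [418.3 110.4  97.2]
[[ 0.864  0.067 -0.499]
 [-0.058  0.998  0.033]
 [ 0.5    0.     0.866]]
tray top corners [array([ 610., -126.,   32.]), array([ 594., -258.,   32.]), array([ 395., -226.,   32.]), array([419., -86.,  32.])]
```

Request:
{"api": "send_rows", "payload": {"series": [[[0.8,2.0,0.4],-5],[[1.0,3.0,0.4],0],[[1.2,3.0,0.4],0],[[1.2,3.0,0.4],0]]}}

```text
clock: 3.42
tool_pos: [379.7, 36.0, 371.3]
ee_rot: [155.0, 88.0, 151.3]
ft_force: [0.8, -0.4, -0.2]
opening: 36.0
```

Run:
```python
from h import *
go([421,41.5,205])
```

```text
shift cm [16.5   0.57  4.6 ] heading 86.3 down [-0.03   0.016 -0.999] t 3.4167
```

Request:
{"api": "send_rows", "payload": {"series": [[[2.5,0.1,0.7],0],[[3,0.1,0.8],0],[[3,0.1,0.8],0],[[3,0.1,0.8],0],[[3,0.1,0.8],0],[[2,0.1,0.6],0],[[0,0,0],0]]}}

```text
clock: 4.0
tool_pos: [421.5, 44.0, 196.8]
ee_rot: [154.6, 88.1, 151.4]
ft_force: [-0.6, 0.0, -0.6]
opening: 36.2
```

Run:
```python
from h import *
snap('wrist','w2');snap('scene','s2'); go([458,38.5,137])
f=load('w2'); p=np.load('pose.npy');R,t=casepose(p);x0=p[4]
print('pred stem top, axis top, in wrist',proj(f,[R@[x0-24.5,-69,114]+t,R@[x0,-69,114]+t]).round())
tp,TR,s=tool(); g=load('s2'); print('tips scene',proj(g,[tp+TR@[22,18,0],tp+TR@[22,-18,0]]).round())
a=cv2.imread('pics/w2.png');b=cv2.imread('pics/s2.png')
cv2.imwrite('pics/v2.png',np.hstack([cv2.resize(a[100:400,160:480],(427,400)),cv2.resize(b[130:290,230:379],(372,400))]))
```

```text
shift cm [ 6.22 -0.44  3.69] heading 86.8 down [-0.024  0.015 -1.   ] t 4.1
pred stem top, axis top, in wrist [[316. 245.]
 [316. 275.]]
tips scene [[305. 220.]
 [323. 227.]]
```

View pics/v2.png

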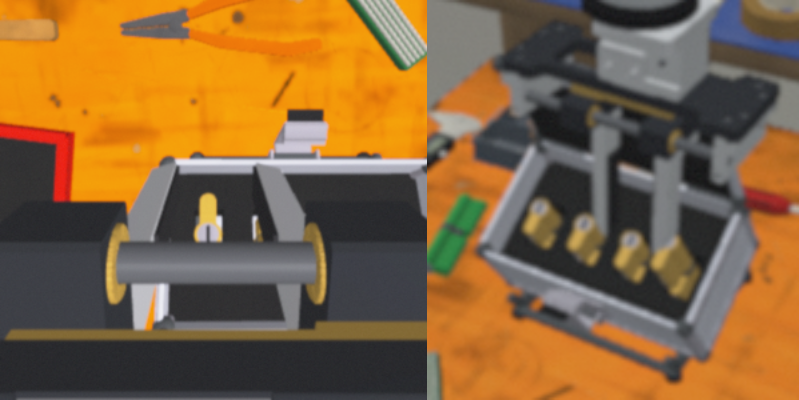

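The wrist view shows the long cylinder's stem edge at (316,246) and key face at (316,274), where the fit predicted (316,245) and (316,275). Approaching along the case axis.

Request:
{"api": "send_rows", "payload": {"series": [[[1.1,-0.1,0.65],0],[[1.1,-0.1,0.65],0],[[1.1,-0.1,0.65],0],[[1.1,-0.1,0.65],0],[[0,0,0],0]]}}

```text
clock: 4.52
tool_pos: [453.7, 36.4, 161.8]
ee_rot: [125.9, 89.1, 122.6]
ft_force: [-0.5, -0.3, -0.5]
opening: 36.1
```

Run:
```python
from h import *
go([458,38.8,135]); print(tool()[2]['ft_force'])
```

```text
shift cm [2.68 0.23 0.44] heading 86.7 down [-0.009  0.014 -1.   ] t 4.5167
[-0.49364199 -0.26841231 -0.52789184]
```

Request:
{"api": "send_rows", "payload": {"series": [[[0.9,0.1,0.0],0],[[0.9,0.1,0.1],0],[[0.7,0,0.1],0],[[0,0,0],0]]}}

```text
clock: 4.85
tool_pos: [457.2, 38.2, 138.0]
ee_rot: [108.1, 89.2, 104.8]
ft_force: [0.8, 0.4, -0.7]
opening: 36.0
```

Run:
```python
from h import *
go([459,38.8,135]); print(tool()[2]['ft_force'])
```

```text
shift cm [0.3  0.07 0.18] heading 86.7 down [-0.003  0.013 -1.   ] t 4.85
[ 0.8078353   0.36906287 -0.68783204]
```

Request:
{"api": "send_rows", "payload": {"series": [[[0.3,0.1,0.3],0],[[0.1,0,0.3],0],[[0,0,0],0]]}}

```text
clock: 5.1
tool_pos: [461.3, 39.2, 133.3]
ee_rot: [124.1, 89.1, 120.9]
ft_force: [-2.0, 0.3, -1.2]
opening: 36.1
```

Run:
```python
from h import *
snap('wrist','w3');b=snap('scene','s3')['image']; go([459,38.8,135]); print(tool()[2]['ft_force'])
cv2.imwrite('pics/v3.png',np.hstack([cv2.resize(load('w3')['image'][200:350,220:420],(400,300)),cv2.resize(b[110:270,250:410],(400,400))[50:350]]))
```

```text
shift cm [-0.16 -0.05 -0.24] heading 86.8 down [-0.007  0.013 -1.   ] t 5.2
[-3.15028006 -0.09673979 -3.09321716]
```

View pics/v3.png

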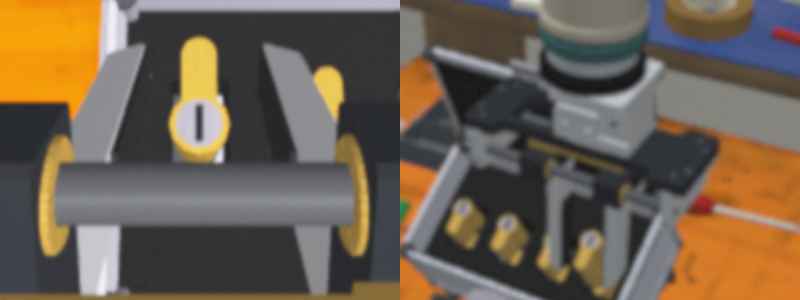

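Request:
{"api": "send_rows", "payload": {"series": [[[0,0,0.25],0],[[0,0,0.2],0]]}}

```text
clock: 5.37
tool_pos: [462.3, 39.1, 132.8]
ee_rot: [141.4, 88.9, 138.2]
ft_force: [-7.4, -0.1, 0.4]
opening: 36.1
```

Request:
{"api": "send_rows", "payload": {"series": [[[0,0,0],0],[[0,0,0],0],[[0,0,0],0],[[0,0,0],0],[[0,0,0],0],[[0,0,0],0]], "claw": 0.4}}

```text
clock: 5.87
tool_pos: [461.0, 39.0, 132.6]
ee_rot: [147.8, 88.8, 144.8]
ft_force: [-1.7, 0.3, -1.1]
opening: 15.5
```

Request:
{"api": "send_rows", "payload": {"series": [[[-0.5,0,-0.25],0],[[-0.7,0,-0.4],0],[[-0.7,0,-0.4],0],[[-0.7,0,-0.4],0],[[0,0,0],0]]}}

```text
clock: 6.28
tool_pos: [448.1, 39.7, 161.2]
ee_rot: [137.9, 88.9, 134.7]
ft_force: [-0.3, -0.6, -2.4]
opening: 15.5
```

Run:
```python
from h import *
snap('wrist','w4');b=snap('scene','s4')['image']; go([421,41,204]); print(tool()[2]['ft_force'])
cv2.imwrite('pics/v4.png',np.hstack([cv2.resize(load('w4')['image'][200:350,220:420],(400,300)),cv2.resize(b[130:290,250:410],(400,400))[50:350]]))
```

```text
shift cm [-4.34  0.04 -2.8 ] heading 86.8 down [-0.013  0.013 -1.   ] t 6.3833
[-0.22976533 -0.05348745 -4.11972463]
```

View pics/v4.png

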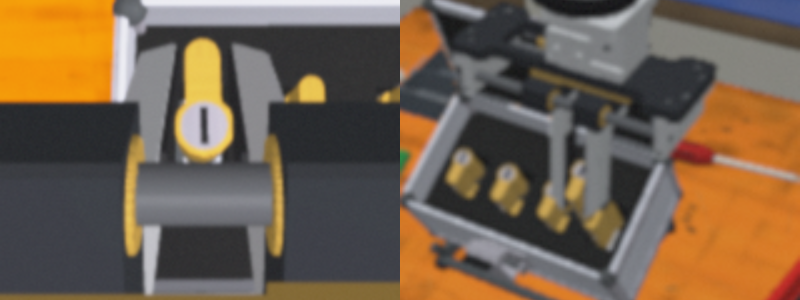

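The grip holds: the cylinder has risen about 30 mm between the fingers with about 4 N of load. I'll keep pulling along the case axis.

Request:
{"api": "send_rows", "payload": {"series": [[[-0.9,0,-0.55],0],[[-1.1,0,-0.65],0],[[-1.1,0,-0.65],0],[[-1.1,0,-0.65],0],[[-1.1,0,-0.65],0],[[-1.1,0,-0.65],0],[[-1.2,0,-0.3],0],[[-1.2,0,0],0],[[-1.2,0,0],0]]}}

```text
clock: 7.13
tool_pos: [400.6, 41.1, 264.9]
ee_rot: [152.7, 88.4, 149.5]
ft_force: [1.1, 0.8, -3.8]
opening: 15.9
```

Run:
```python
from h import *
g=snap('scene','s5');b=g['image']; go([478,-160,270]);print(tool()[2]['ft_force'],tool()[2]['q'].round())
f=load('top0'); 
cv2.imwrite('pics/v5.png',cv2.resize(b[80:300,220:480],(709,600)))
```

```text
shift cm [ -0.7  -19.64   8.7 ] heading 86.8 down [-0.02   0.014 -1.   ] t 7.1833
[ 0.5650779  -0.39162441 -2.20417238] [ -5.   0. 100.   1.  81. -92.]
```

View pics/v5.png

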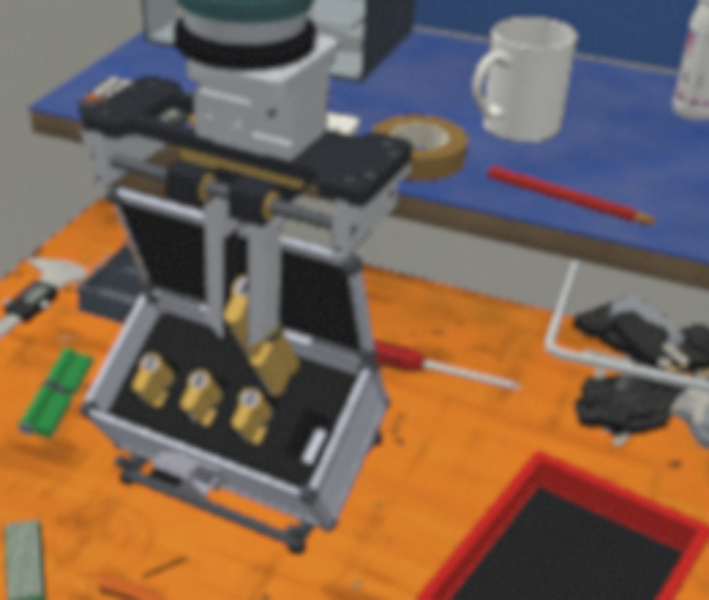

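The cylinder is clear of the mouth, the other three are in place, and the rightmost cell is empty. Next, across to the tray.

Request:
{"api": "send_rows", "payload": {"series": [[[0,-2,0.2],0],[[0,-3,0.5],0],[[0,-3.2,1.6],0],[[0,-3.2,2],0],[[0,-3.2,2],0],[[0,-3.2,2],0],[[0,-2.2,1.6],0],[[0,-1,0.6],0],[[0,0,0],0]]}}

```text
clock: 7.93
tool_pos: [495.7, -181.4, 262.1]
ee_rot: [139.7, 88.6, 136.8]
ft_force: [-0.5, -0.1, -3.0]
opening: 15.7
```

Run:
```python
from h import *
go([503,-168,120]);print(tool()[2]['ft_force'])
```

```text
shift cm [14.21  1.16  0.92] heading 87.0 down [-0.017  0.016 -1.   ] t 7.9333
[-0.46395065 -0.08240803 -3.0440573 ]
```

Request:
{"api": "send_rows", "payload": {"series": [[[2,0.2,0.2],0],[[3,0.2,0.2],0],[[3,0.2,0.2],0],[[3,0.2,0.2],0],[[2,0.2,0],0],[[1,0.1,0],0],[[0,0,0],0]]}}

```text
clock: 8.52
tool_pos: [495.9, -157.9, 118.6]
ee_rot: [135.0, 88.2, 132.2]
ft_force: [-0.7, 0.4, -3.4]
opening: 15.6
```

Request:
{"api": "send_rows", "payload": {"series": [[[0.5,0,0],0],[[0.5,0,0],0],[[0,0,0],0]]}}

```text
clock: 8.77
tool_pos: [494.3, -154.5, 109.4]
ee_rot: [134.1, 88.1, 131.4]
ft_force: [-0.5, 0.4, -4.2]
opening: 15.8
```

Request:
{"api": "send_rows", "payload": {"series": [[[0.4,-0.5,-0.2],0],[[0.5,-0.5,-0.4],0],[[0.6,-0.5,-0.6],0],[[0.7,0,-0.7],0],[[0.7,0,-0.7],0],[[0.7,0,-0.6],0],[[0.7,0,-0.5],0],[[0,0,0],0]]}}

```text
clock: 9.43
tool_pos: [450.5, -173.4, 77.3]
ee_rot: [143.8, 88.6, 141.2]
ft_force: [-0.2, 0.5, -0.1]
opening: 15.7
```

Run:
```python
from h import *
b=snap('scene','s6')['image']; print(tool()[2]['ft_force'])
cv2.imwrite('pics/v6.png',cv2.resize(b[180:360,340:520],(500,500)))
```

```text
[-5.0679238   0.01812691  4.26122547]
```

View pics/v6.png

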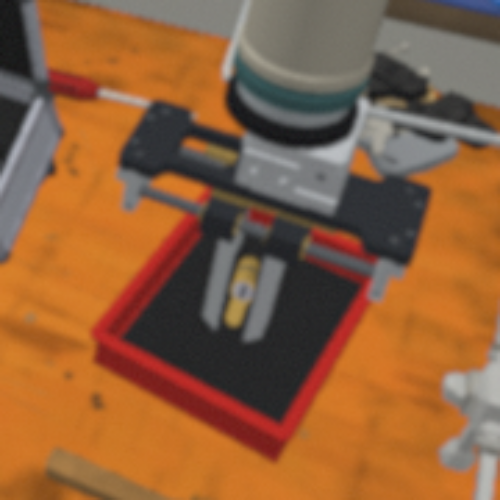

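The cylinder is tilted in the tray with its foot resting on the floor, so I can release it.

Request:
{"api": "send_rows", "payload": {"series": [[[0,0,0],0],[[0,0,0],0],[[0,0,0],0],[[-0.5,0,0],0],[[-2,0,0],0],[[-3,0,0],0],[[-3.5,0,0],0],[[-3.5,0,0],0],[[-3.5,0,0],0]], "claw": 5}}

```text
clock: 10.23
tool_pos: [455.3, -176.6, 240.4]
ee_rot: [142.2, 88.4, 139.6]
ft_force: [0.3, 0.1, -0.2]
opening: 50.2
```

Request:
{"api": "send_rows", "payload": {"series": [[[-2.5,0,0],0],[[-2.5,0,0],0],[[-1,0,-1],0],[[0,0,-2],0],[[0,0,-2],0]], "claw": 0}}

```text
clock: 10.65
tool_pos: [413.2, -178.0, 314.3]
ee_rot: [95.6, 89.6, 93.2]
ft_force: [-0.4, 0.1, 0.0]
opening: 20.1
```

Run:
```python
from h import *
b=snap('scene','s7')['image']; c=snap('top','t7')['image']; go([420,95,300]);print(tool()[2]['ft_force'])
cv2.imwrite('pics/v7.png',np.hstack([cv2.resize(b[140:340,240:500],(520,400)),cv2.resize(c[180:320,380:480],(280,400))]))
```

```text
shift cm [ 1.63 27.24 -0.27] heading 87.5 down [-0.002  0.008 -1.   ] t 10.75
[0.43794129 0.33344541 0.48171198]
```

View pics/v7.png

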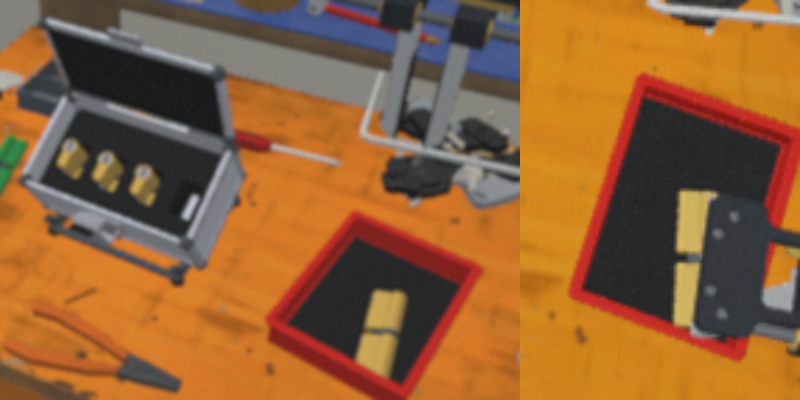

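The long cylinder lies flat in the tray and the other three are still in their cells. Next I'll move behind and above the open lid.

Request:
{"api": "send_rows", "payload": {"series": [[[-0.3,2.2,0.8],0],[[-0.1,3.2,1.3],0],[[-0.1,3.2,1.3],0],[[-0.1,3.2,1.3],0],[[-0.1,3.2,1.3],0],[[-0.1,3.2,1.3],0],[[0,3.2,1.5],0],[[0,3.2,1.6],0],[[0,2.5,1.6],0],[[0,1,1],0],[[0,0,0],0]]}}

```text
clock: 11.67
tool_pos: [561.7, 111.3, 314.6]
ee_rot: [130.4, 89.3, 127.5]
ft_force: [0.3, -0.2, -0.3]
opening: 0.7
```

Run:
```python
from h import *
b=snap('scene','s8')['image']; go([522,102,252]);print(tool()[2]['ft_force'],tool()[2]['opening'])
cv2.imwrite('pics/v8.png',cv2.resize(b[60:300,220:460],(500,500)))
```

```text
shift cm [ 6.26 -1.1  -3.75] heading 87.1 down [-0.009  0.01  -1.   ] t 11.7167
[-0.42110365  0.08057511 -0.17377882] 0.3037807330322677
```

View pics/v8.png

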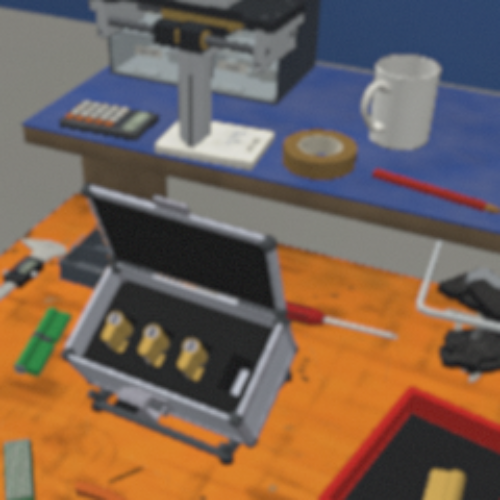

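Request:
{"api": "send_rows", "payload": {"series": [[[1.5,-0.3,-0.8],0],[[1.8,-0.3,-0.8],0],[[1.8,-0.3,-0.9],0],[[1.2,-0.2,-0.8],0],[[0,0,0],0]]}}

```text
clock: 12.13
tool_pos: [522.7, 97.4, 247.2]
ee_rot: [155.5, 89.1, 152.5]
ft_force: [-0.6, -0.2, -0.0]
opening: 0.5
```

Run:
```python
from h import *
go([515,104,252]);print(tool()[2]['ft_force'])
```

```text
shift cm [-0.46  0.62 -0.81] heading 87.0 down [-0.013  0.007 -1.   ] t 12.1333
[-0.61183954 -0.22810029 -0.04720734]
```

Request:
{"api": "send_rows", "payload": {"series": [[[0.1,0.2,-1.0],0],[[0.3,0.2,-1.1],0],[[0.5,0.2,-1.1],0],[[0.8,0.1,-0.75],0],[[0.8,0.1,-0.75],0],[[0.8,0.1,-0.7],0],[[0,0,0],0]]}}

```text
clock: 12.72
tool_pos: [469.6, 102.7, 218.0]
ee_rot: [128.2, 89.7, 124.7]
ft_force: [-1.1, -0.4, 0.3]
opening: 0.5
```

Run:
```python
from h import *
go([456,106,191]);go([447,107,167]);print(tool()[2]['ft_force'])
```

```text
shift cm [ 2.7   0.23 -1.37] heading 86.5 down [-0.003  0.004 -1.   ] t 12.7167
shift cm [ 5.1   0.27 -2.27] heading 86.5 down [-0.003  0.004 -1.   ] t 12.7167
[-1.06084617 -0.44296211  0.31645092]
```

```bash
cat >> h.py <<'E'
def lid(tag):
    "report mean BGR at open-lid corner patch points for several angles, inner face, y=+-70"
    g=load(tag); p=np.load('pose.npy'); R,t=casepose(p); im=cv2.GaussianBlur(g['image'],(3,3),0); o=[]
    for a in np.arange(0,1.85,.15):
        row=[round(float(a),2)]
        for y in (80,-80):
            X=R@[58-105*np.cos(a),y,80+105*np.sin(a)]+t; u,v=proj(g,X)[0].round().astype(int); row.append(im[v,u].tolist())
        o.append(row)
    return o
E
python3 - <<'E'
from h import *
snap('scene','s9')
for a,b in zip(lid('s8'),lid('s9')): print(a,b[1:])
E
```

```text
[0.0, [73, 70, 69], [41, 40, 40]] [[72, 69, 67], [38, 38, 38]]
[0.15, [134, 128, 125], [40, 40, 40]] [[132, 125, 122], [38, 39, 39]]
[0.3, [145, 137, 134], [40, 40, 39]] [[141, 134, 131], [37, 38, 37]]
[0.45, [95, 141, 215], [40, 40, 39]] [[93, 138, 211], [40, 40, 39]]
[0.6, [44, 118, 187], [40, 40, 40]] [[42, 115, 182], [40, 40, 40]]
[0.75, [38, 118, 209], [40, 40, 39]] [[38, 115, 205], [40, 40, 39]]
[0.9, [60, 102, 171], [41, 41, 40]] [[59, 100, 167], [40, 39, 39]]
[1.05, [83, 78, 73], [40, 41, 40]] [[160, 152, 150], [147, 139, 136]]
[1.2, [65, 60, 54], [176, 168, 165]] [[66, 61, 57], [176, 167, 164]]
[1.35, [66, 92, 137], [29, 28, 28]] [[65, 89, 134], [109, 133, 148]]
[1.5, [46, 113, 195], [27, 26, 26]] [[38, 109, 193], [38, 113, 193]]
[1.65, [28, 28, 27], [27, 28, 27]] [[32, 94, 160], [30, 88, 151]]
[1.8, [140, 133, 130], [127, 120, 118]] [[50, 66, 81], [45, 85, 139]]
```

The image check shows the lid edge has gone from about 1.7 rad to about 1.1 rad, so the fingers are pushing it. I'll carry on along the arc.

Request:
{"api": "send_rows", "payload": {"series": [[[1.3,0.2,-0.7],0],[[1.3,0.1,-0.7],0],[[1.2,0.1,-0.5],0],[[1.2,0,-0.5],0],[[1.2,0,-0.2],0],[[1.2,0,-0.2],0],[[0,0,0],0]]}}

```text
clock: 13.35
tool_pos: [454.7, 105.4, 151.5]
ee_rot: [10.9, 88.7, 7.1]
ft_force: [-2.3, 0.1, -0.0]
opening: 0.5
```

Run:
```python
from h import *
snap('scene','s10'); go([448,108,119]);print(tool()[2]['ft_force'])
for b in lid('s10'): print(b)
```

```text
shift cm [ 3.33  0.19 -0.85] heading 86.2 down [ 0.025  0.003 -1.   ] t 13.4
[-0.58939604 -0.56065659  1.26934363]
[0.0, [112, 106, 105], [54, 52, 51]]
[0.15, [160, 150, 151], [136, 129, 128]]
[0.3, [177, 167, 167], [167, 157, 158]]
[0.45, [203, 192, 188], [206, 196, 191]]
[0.6, [161, 153, 156], [207, 196, 191]]
[0.75, [41, 112, 198], [204, 193, 189]]
[0.9, [57, 97, 161], [204, 194, 190]]
[1.05, [80, 74, 70], [204, 193, 188]]
[1.2, [62, 61, 60], [201, 192, 190]]
[1.35, [91, 90, 89], [109, 129, 141]]
[1.5, [48, 43, 42], [114, 116, 124]]
[1.65, [81, 93, 112], [65, 96, 141]]
[1.8, [106, 105, 102], [44, 82, 134]]
```

Request:
{"api": "send_rows", "payload": {"series": [[[0.9,0.1,-0.3],0],[[0.8,0.1,-0.2],0],[[0.7,0,-0.1],0],[[0.5,0,0],0],[[0.3,0,0],0],[[0,0,0],0]]}}

```text
clock: 13.9
tool_pos: [458.8, 107.3, 126.9]
ee_rot: [7.0, 87.5, 3.1]
ft_force: [-5.3, -0.8, 10.6]
opening: 0.8
```

Request:
{"api": "send_rows", "payload": {"series": [[[0.3,0,0],0],[[0.3,0,0],0],[[0.3,0,0],0]]}}

```text
clock: 14.15
tool_pos: [459.7, 107.3, 124.9]
ee_rot: [6.1, 87.3, 2.2]
ft_force: [-8.5, -1.3, 26.9]
opening: 0.1
```

Request:
{"api": "send_rows", "payload": {"series": [[[0.4,0,-0.2],0],[[0.4,0,-0.2],0],[[0.3,0,0],0]]}}

```text
clock: 14.4
tool_pos: [459.6, 107.3, 124.7]
ee_rot: [4.5, 86.6, 0.7]
ft_force: [-10.3, -0.3, 25.7]
opening: 0.5
```

Run:
```python
from h import *
g=snap('scene','s11'); print(tool()[2]['ft_force'])
for b in lid('s11')[:6]: print(b)
```

```text
[-8.34778164 -2.07591744 28.43536241]
[0.0, [192, 182, 179], [172, 163, 162]]
[0.15, [202, 191, 187], [201, 190, 186]]
[0.3, [159, 151, 150], [202, 192, 188]]
[0.45, [90, 129, 198], [202, 192, 188]]
[0.6, [41, 111, 176], [200, 189, 185]]
[0.75, [36, 111, 198], [199, 189, 185]]
```

Request:
{"api": "send_rows", "payload": {"series": [[[-0.3,0,0],0],[[-0.6,0,0],0],[[-1,0,0],0],[[-1.5,0,0],0],[[-2,0,0],0],[[-3,0,-1],0],[[-3,0,-1],0],[[-3,0,-1],0],[[-2,0,-1],0],[[0,0,0],0]]}}

```text
clock: 15.28
tool_pos: [406.6, 110.6, 292.1]
ee_rot: [5.9, 86.9, 2.1]
ft_force: [0.3, 0.7, -0.7]
opening: 0.5
```

Run:
```python
from h import *
g=snap('scene','s12'); print(tool()[2]['ft_force'])
for b in lid('s12'): print(b)
i=g['image']
cv2.imwrite('pics/v9.png',cv2.resize(i[120:300,220:480],(780,540),interpolation=cv2.INTER_CUBIC))
```

```text
[ 0.79518631 -1.15895346  0.38620941]
[0.0, [187, 177, 175], [167, 158, 158]]
[0.15, [207, 196, 192], [199, 188, 185]]
[0.3, [179, 169, 168], [205, 194, 190]]
[0.45, [131, 144, 180], [205, 194, 190]]
[0.6, [41, 112, 177], [203, 192, 188]]
[0.75, [37, 111, 198], [201, 191, 187]]
[0.9, [57, 97, 161], [204, 193, 189]]
[1.05, [79, 74, 69], [204, 193, 189]]
[1.2, [61, 56, 51], [197, 189, 189]]
[1.35, [63, 87, 130], [105, 128, 143]]
[1.5, [78, 107, 157], [36, 108, 186]]
[1.65, [106, 103, 101], [30, 86, 146]]
[1.8, [117, 116, 114], [43, 83, 135]]
```

Request:
{"api": "send_rows", "payload": {"series": [[[-1,0,-1],0],[[-1,0,-1],0],[[-1,0,-1],0],[[-0.5,0,-0.5],0],[[0,0,0],0],[[0,0,0],0],[[0,0,0],0],[[0,0,0],0],[[0,0,0],0],[[0,0,0],0]]}}

```text
clock: 16.17
tool_pos: [365.7, 112.4, 317.9]
ee_rot: [3.6, 87.8, -0.1]
ft_force: [-0.0, 0.3, 0.5]
opening: 0.0
```

Run:
```python
from h import *
g=snap('scene','s13'); p=np.load('pose.npy');R,t=casepose(p)
A=[load(x)['image'].astype(int) for x in('s11','s12','s13')]
M=np.zeros((400,640),np.uint8)
P=proj(g,[R@v+t for v in [(-58,-102,84),(-58,102,84),(0,102,84),(0,-102,84)]])
print(P.round())
x0,y0=P.min(0).astype(int)-8;x1,y1=P.max(0).astype(int)+8
for a,b in((0,1),(1,2)): d=np.abs(A[a]-A[b]).max(2)[y0:y1,x0:x1]; print('diff',d.mean(),(d>40).sum(),d.size)
# vertical profile across the lower edge at y=60, gray along case x from -80 to -30 at z=84 ; orange vs grey
from numpy import linspace
for y in (95,60,-60,-95):
    print(y,[[int(A[k][tuple(proj(g,R@[x,y,84]+t)[0].round().astype(int)[::-1])].mean()) for x in range(-76,-38,4)] for k in (0,1,2)])
```

```text
[[333. 262.]
 [250. 229.]
 [262. 206.]
 [345. 236.]]
diff 17.5331457925636 1114 8176
diff 1.5201810176125246 0 8176
95 [[117, 118, 113, 74, 81, 83, 95, 122, 153, 151], [117, 118, 113, 73, 90, 131, 140, 134, 161, 166], [117, 116, 114, 72, 91, 132, 140, 135, 158, 167]]
60 [[95, 102, 105, 107, 140, 154, 155, 179, 195, 200], [96, 104, 106, 106, 128, 156, 157, 173, 196, 201], [94, 103, 106, 107, 128, 156, 156, 174, 198, 200]]
-60 [[122, 112, 107, 106, 119, 154, 150, 175, 190, 192], [123, 113, 105, 105, 111, 149, 153, 162, 185, 194], [123, 114, 105, 107, 110, 150, 155, 163, 186, 195]]
-95 [[120, 113, 104, 101, 75, 70, 80, 114, 151, 153], [121, 115, 104, 100, 68, 62, 74, 89, 146, 153], [120, 115, 105, 101, 69, 61, 72, 89, 146, 153]]
```

Run:
```python
from h import *
f=load('s13');a=load('s7')['image'].astype(int);b=f['image'].astype(int)
P=proj(f,[(610,-126,10),(594,-258,10),(395,-226,10),(419,-86,10)]);x0,y0=P.min(0).astype(int);x1,y1=P.max(0).astype(int)
d=np.abs(a-b).max(2)[y0:y1,x0:x1];print('tray diff',d.mean(),(d>60).sum())
print(job_done())
```

```text
tray diff 8.177726120033812 0
the job is handed in; nothing more can be done
None
```

I took the long cylinder out of the y = -69 mm cell and laid it in the red returns tray. I then swung the lid shut with the closed fingertips and pressed it home, with up to about 28 N measured. The job was handed in at about 16 s of the 51 s allowed.

**Lid:** After I backed off, it stayed down. Two scene images about 0.9 s apart showed no movement, and before that it rose by less than a pixel as I let go. I take that as the catch holding it with a little play. I did not see the catch over the tongue, because the 12-picture viewing limit was used up; this rests on pixel comparisons and on the fingertip height, which matched the shut position to within about 2 mm.

**Tray:** It showed no significant change since the picture of the cylinder lying in it.

**Other cylinders and bench:** The other three cylinders were in their cells in the last picture before the lid closed. I never moved the arm near the tools or padlock, but I did not check their positions at the end.

**Contact:** During the grasp the gripper's body touched the open lid lightly; the highest force I read was about 7 N.

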